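# Kit the cabinet spares into their nests

### The job

Lay out the spares for the cabinet service, each flat inside the rim of the nest made for its shape and size: the fan in the square nest, the castor wheel in the large round nest, the control knob in the small round nest and the battery in the oblong nest. Leave the tape roll and the terminal block where they lie.

Things in the scene. Friction and masses are not known exactly. Their poses are not given: they have to be found in the camera images.
- fan_c (a point): Small axial fan: flat black square frame 50 x 50 mm, 15 mm high, lying flat and loose. Point at its centre, half-way up; x and y along its sides, z up.
- wheel_c (a point): Castor wheel lying flat and loose: black solid disc with a grey ring, 50 mm across, 19 mm high. Point at its centre, half-way up; z up.
- knob_c (a point): Spare control knob standing on its wide foot, loose: black, round, 33 mm across the foot, a little narrower above, with a pointer line on top, 20 mm high. Point at its centre, half-way up; z up.
- battery_c (a point): Block battery lying flat and loose: 26 mm (its x) by 47 mm (its y), 17 mm high, white and green with two small terminals at one end. Point at its centre, half-way up; z up.
- tape_c (a point): Roll of black insulating tape with an open middle, 60 mm across, 18 mm high, loose; not part of the job, stays where it lies. Point at its centre, half-way up.
- terminal_c (a point): Small cream ceramic terminal block with three screws, 16 mm (its x) by 34 mm (its y), 15 mm high, loose; not part of the job, stays where it lies. Point at its centre, half-way up.
- square_nest_c (a point): Square nest: grey plastic tray with a low raised rim and brown lining; recess 66 x 66 mm, outside 80 x 80 mm. The floor of the recess lies 2 mm and the top of the rim 6 mm above the bench; rim 7 mm wide; fixed to the bench. Point at the centre of the recess floor; x and y along its sides.
- large_round_nest_c (a point): Large round nest: grey plastic tray with a low raised rim and brown lining; recess 66 mm across, outside 80 mm. The floor of the recess lies 2 mm and the top of the rim 6 mm above the bench; rim 7 mm wide; fixed to the bench. Point at the centre of the recess floor; z up.
- small_round_nest_c (a point): Small round nest: grey plastic tray with a low raised rim and brown lining; recess 48 mm across, outside 62 mm. The floor of the recess lies 2 mm and the top of the rim 6 mm above the bench; rim 7 mm wide; fixed to the bench. Point at the centre of the recess floor; z up.
- oblong_nest_c (a point): Oblong nest: grey plastic tray with a low raised rim and brown lining; recess 42 mm (its x) by 63 mm (its y), outside 56 x 77 mm. The floor of the recess lies 2 mm and the top of the rim 6 mm above the bench; rim 7 mm wide; fixed to the bench. Point at the centre of the recess floor; x across it, y along it.

How it is judged:
By the outcome, as a careful person would: the job done as asked, in the order asked, and still so for the second after the job is handed in, with the robot touching nothing.
It also fails if it takes over 102 s, if anything falls off the work surface, if the arm or the gripper's body presses on something with over 40 N, if the wrist force passes 120 N, or if a joint passes its speed limit or range.

### The arm

A 6-joint arm with a two-finger parallel gripper is mounted at the origin on a cart in front of the work surface, level with it; the furniture and walls round the work are solid. World frame = base frame: x ahead of the robot, y to its left, z up, the work surface at z = 0. Lengths are in mm, angles in rad, forces in N, time in s.
With the tool pointing down it reaches from about 325 to 875 mm from the base axis. Payload 4.4 kg.
Tool frame: the origin (TCP) lies at the very end of the fingers, on their centre line; the grasp point (between the pads) lies behind it (env.grip_point_offset is the z of the grasp point in the tool frame, in mm); z points along the fingers, y is the line along which they close (so a half turn about z gives the same grasp; the last joint's range is limited). The gripper opens to 85 mm and grips with 20 to 120 N. Pads are 22 mm wide; open, the fingers measure 114 mm over their backs; the gripper's body (76 mm by 85 mm) begins 54 mm behind the grasp point. The pads swing forward as they close: fully open they stand 13 mm farther back than shut.
Start: joints at [1.171, 0.207, 1.542, -0, 1.393, -0.15], TCP at [141.598, 557.295, 231.282] pointing down, gripper open.
Joint ranges: [-2.73, 2.73], [-0.86, 2.22], [0.23, 2.46], [-1.11, 4.25], [0.08, 2.63], [-2.82, 2.82]. Speed limits (rad/s): [2.79, 2.79, 3.14, 3.14, 3.14, 3.14].

### API

Orientations are given as a rotation vector (axis times angle).
In Python, from rig import env gives the robot as it stands.
- The arm moves only by the tool arm_command, never from a script. Its argument "motion" is a list of rows, each an object with "dp": the shift along the tool's x, y, z in mm, a list of three; "rot": the turn, a rotation vector about the tool's x, y, z in degrees, a list of three; "jaw": the gripper's target within -1 to 1 (shut at 1, half-way at 0, fully open at -1). A call has 1 to 5 rows; each row shifts and turns the commanded pose from where the row before left it, along the tool's axes as they then stand; what a row does not reach is not made up. A row lasts 1/10 s, in which the tool goes at most 50 mm and 8.59 degrees, less where a joint would pass 70% of its speed; a pose out of reach is approached as far as the arm can. A call with a gripper value outside its range is refused whole. The fingers move at their own pace and stop on an object; "force" is the grip in N (left out, the last holds). Time passes only in rows, so rows that do not move let the fingers close. It gives the time, the measured TCP pose, the force, the opening and the grip force at its end, in the units of the state.
- env.observe(): the state, without advancing time (a new reading comes with each control period).
- env.grab_frame(name): name is "scene" or "top" or "wrist"; returns a dict with "image" (420x560x3 uint8, blue, green, red), "range_z" (420x560 float32, mm along the optical axis (not along the pixel's ray), 0 where there is no reading), "fx", "fy", "cx", "cy" (pixels), "R" (3x3) and "t" (3): a world point X has camera coordinates R X + t. Camera axes: x right, y down, z forward; pixel columns grow to the right and rows downward; lengths in mm; the calibration is good to about 2 mm. A picture is of the moment at which its call begins.
- env.hand_in(): hands the job in; it is judged then, once.
Trained networks look in a picture, given as the dict that the camera call returned (one of the last four; its "shot" number tells which), for a name from the list of things; names that differ only in an ending like _2 or _b are one class to them, and where a whole thing is asked for, a point or a joint stands for the part that bears it (a point fixed in the world has none). Each returns a list of dicts, best first, with "conf" (0 to 1); they miss things now and then, are a little off and sometimes report something else, mostly with a low value. They report only what shows in the picture. A call takes as long as a camera call.
- env.boxes_of(picture, label): "uv" ([column, row] in pixels, amid what is visible of it).
- env.regions_of(picture, label): "region" (420x560 bool, what is visible of it) and "uv" ([column, row] in pixels, amid what is visible of it).
The state is a dict: "time_s": time; "qpos": joint angles; "joint_vel": joint speeds; "effort": joint torques, N m; "eef_pos": TCP position; "tool_rot": TCP orientation; "wrist_force": force on the tool from outside, world axes, zero at the start; "torque": the same for the moment, N m; "gripper_width": finger opening in mm; "finger_force": force on a finger pad.
Only numpy, scipy, OpenCV 4.12 (cv2) and the standard library are available. Lean on these libraries where they do the work, as an engineer would, in place of code of your own. Each camera call takes 0.05 s, during which the arm holds its last target. There are 200 camera calls.

## Working session

There is one attempt and no reset: what is moved stays moved. The work goes in short steps, Python scripts to look and compute and a tool call to move; the robot and the scene stay as the last step left them, time stands still between calls to the robot, and variables do not carry over. Pictures are saved under pics/ and viewed, at most 14 in all, crops included, and the job is handed in when it is done.

Besides the shell and the picture viewer there is one more tool, called after "Request:" as name([rows], argument=value, ...), one row to a line, values as JSON. arm_command: Moves the arm, as the interface text tells. Its arguments: {"type":"object","properties":{"motion":{"type":"array","items":{"type":"object","properties":{"dp":{"type":"array","items":{"type":"number"}},"rot":{"type":"array","items":{"type":"number"}},"jaw":{"type":"number"}}}},"force":{"type":"number"}},"required":["motion"]}

```bash
ls; mkdir -p pics; cat > h.py <<'E'
import numpy as np, cv2
from rig import env
from scipy.spatial.transform import Rotation as Ro
N=['fan_c','wheel_c','knob_c','battery_c','tape_c','terminal_c','square_nest_c','large_round_nest_c','small_round_nest_c','oblong_nest_c']
def pts(p,m):
    v,u=np.nonzero(m&(p['range_z']>0)); z=p['range_z'][v,u]
    c=np.c_[(u-p['cx'])/p['fx']*z,(v-p['cy'])/p['fy']*z,z]
    return (c-p['t'])@p['R']
def state():
    s=env.observe(); print({k:np.round(s[k],2).tolist() for k in('time_s','eef_pos','tool_rot','gripper_width','wrist_force','qpos')})
    print(np.round(Ro.from_rotvec(s['tool_rot']).as_matrix(),3))
def look(cam,names=N,save=None):
    p=env.grab_frame(cam)
    if save: cv2.imwrite('pics/'+save,p['image'])
    for n in names:
        for r in env.regions_of(p,n)[:2]:
            if r['conf']<.3: continue
            X=pts(p,r['region'])
            if len(X)<10: continue
            zt=np.percentile(X[:,2],95); T=X[X[:,2]>zt-4]
            (c,sz,a)=cv2.minAreaRect(T[:,:2].astype(np.float32))
            print(n,round(r['conf'],2),np.round(r['uv']),'med',np.round(np.median(X,0)),'ztop',round(zt,1),'rect',np.round(c,1),np.round(sz),round(a,1),len(T))
    return p
E
python3 - <<'E'
from h import *
print(env.grip_point_offset);state()
for c in('top','scene'):
    print(c);look(c,save=c+'1.png')
E
```

```text
pics
-18.700000000000003
{'time_s': 0.0, 'eef_pos': [141.28, 556.57, 230.07], 'tool_rot': [-0.39, -3.12, 0.0], 'gripper_width': 85.28, 'wrist_force': [0.95, -0.14, -0.34], 'qpos': [1.17, 0.21, 1.54, 0.0, 1.39, -0.15]}
[[-0.969  0.246 -0.001]
 [ 0.246  0.969 -0.002]
 [ 0.    -0.002 -1.   ]]
top
fan_c 0.86 [167. 217.] med [514. 348.  10.] ztop 15.5 rect [514.4 348.4] [49. 50.] 3.1 169
wheel_c 0.72 [215. 211.] med [523. 248.  17.] ztop 19.4 rect [522.8 249.3] [46. 45.] 77.9 264
knob_c 0.66 [260. 158.] med [651. 135.   2.] ztop 6.4 rect [651.9 135.5] [79. 82.] 88.2 477
knob_c 0.52 [278. 210.] med [528. 105.  17.] ztop 19.6 rect [528.3 106. ] [59. 55.] 89.5 284
battery_c 0.77 [161. 254.] med [417. 365.  16.] ztop 18.6 rect [416.5 367.5] [26. 45.] 26.3 177
tape_c 0.57 [270. 204.] med [532. 110.  17.] ztop 19.6 rect [529.5 108.4] [54. 57.] 89.2 259
terminal_c 0.46 [213. 261.] med [404. 247.  13.] ztop 15.4 rect [403.8 247.9] [30. 15.] 30.2 63
square_nest_c 0.94 [260. 162.] med [651. 135.   2.] ztop 6.4 rect [650.3 135.2] [78. 79.] 89.2 475
large_round_nest_c 0.6 [214. 160.] med [642. 245.  
[... 659 characters left out ...]
attery_c 0.53 [189. 171.] med [413. 359.  14.] ztop 17.9 rect [414.5 365.3] [29. 45.] 29.6 82
tape_c 0.63 [271. 213.] med [527. 103.  15.] ztop 18.8 rect [508.2  49.7] [178.  58.] 71.3 202
terminal_c 0.4 [207. 198.] med [402. 244.  11.] ztop 13.5 rect [403.3 247.2] [35. 17.] 26.3 59
square_nest_c 0.86 [308. 190.] med [654. 143.   1.] ztop 5.5 rect [625.2  72.1] [225.  96.] 69.5 251
large_round_nest_c 0.74 [284. 176.] med [640. 245.   1.] ztop 5.7 rect [640.2 242.4] [79. 79.] 24.3 190
small_round_nest_c 0.73 [322. 325.] med [ 451. -227.    2.] ztop 6.0 rect [ 451.3 -227.1] [62. 57.] 58.5 314
oblong_nest_c 0.76 [389. 291.] med [ 612. -221.    2.] ztop 5.9 rect [ 611.8 -220.2] [58. 79.] 1.2 398
```

View pics/top1.png

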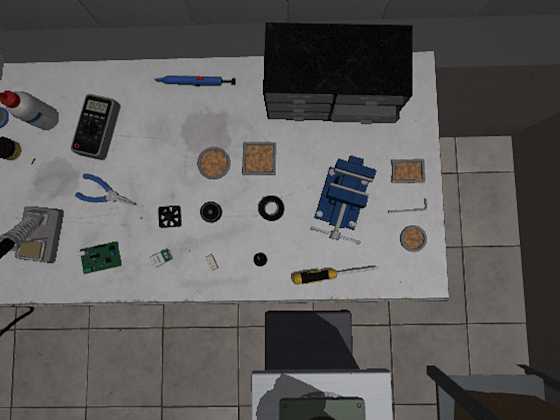

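View pics/scene1.png

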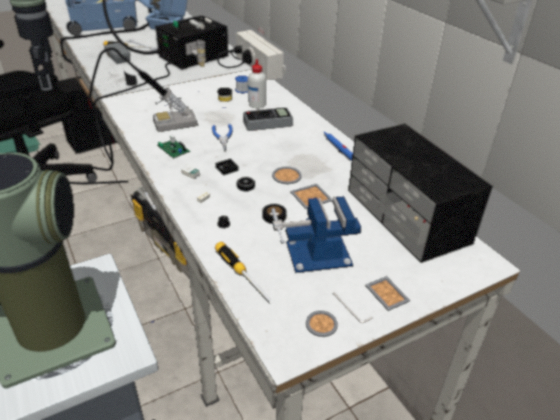

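The top view shows the fan (167,217), wheel (210,211), tape (270,208), battery (161,257), terminal block (211,262) and knob (260,259). The nests are square (259,158), large round (213,163), oblong (407,170) and small round (413,238). The vise at (345,195) lies between the parts and the right-hand nests, so I'll check its height and the cabinet's, and locate the knob.

```bash
python3 - <<'E'
from h import *
p=env.grab_frame('top'); m=np.zeros((420,560),bool)
def box(n,u0,u1,v0,v1,zmin):
    k=m.copy();k[v0:v1,u0:u1]=1;X=pts(p,k);X=X[X[:,2]>zmin]
    print(n,X.min(0).round(),X.max(0).round(),np.median(X,0).round(1),len(X)); return X
X=box('knob',250,270,250,270,12);print(cv2.minEnclosingCircle(X[:,:2].astype(np.float32)))
box('vise',308,380,150,245,15);box('cab',262,415,20,125,15);box('pliers',70,140,170,210,4)
box('driver',285,380,260,290,4)
p=env.grab_frame('wrist');cv2.imwrite('pics/w1.png',p['image'])
R=p['R'];s=env.observe();T=Ro.from_rotvec(s['tool_rot']).as_matrix()
print('cam in tool',((-R.T@p['t']-s['eef_pos'])@T).round(1),(T.T@R.T).round(2).tolist())
E
```

```text
knob [398. 123.  13.] [421. 146.  21.] [409.3 134.4  18.4] 97
((409.5821228027344, 135.3181610107422), 12.745478630065918)
vise [ 441. -116.   15.] [634.  21. 133.] [545.6 -55.5 110.6] 2324
cab [ 705. -246.   15.] [920. 123. 169.] [792.3 -43.3 163.5] 14766
pliers [544. 430.   4.] [622. 576.  17.] [565.4 510.6  11.2] 521
driver [ 347. -137.    4.] [405.  59.  30.] [373.    2.2  22.6] 587
cam in tool [  76.2    0.5 -141.5] [[-0.0, -0.95, -0.3], [1.0, -0.0, -0.0], [0.0, -0.3, 0.95]]
```

Request:
arm_command([
  {"dp":[0,0,0],"rot":[0,0,-7],"jaw":-0.6},
  {"dp":[0,0,0],"rot":[0,0,-7.1],"jaw":-0.6},
])

```text
time_s: 1.4
eef_pos: [141.6, 557.3, 231.3]
tool_rot: [0.004, -3.142, 0.0]
wrist_force: [0.2, -0.9, 0.3]
gripper_width: 68.5
finger_force: 0.0
```

Request:
arm_command([
  {"dp":[-41.4,-23.2,8],"jaw":-0.6},
  {"dp":[-41.4,-23.2,8],"jaw":-0.6},
  {"dp":[-41.4,-23.2,8],"jaw":-0.6},
  {"dp":[-41.4,-23.2,8],"jaw":-0.6},
  {"dp":[-41.4,-23.2,8],"jaw":-0.6},
])

```text
invalid input
```

Request:
arm_command([
  {"dp":[-41.4,-23.2,8],"jaw":-0.6},
  {"dp":[-41.4,-23.2,8],"jaw":-0.6},
  {"dp":[-41.4,-23.2,8],"jaw":-0.6},
  {"dp":[-41.4,-23.2,8],"jaw":-0.6},
  {"dp":[0,0,0],"jaw":-0.6},
])

```text
invalid input
```

```bash
python3 - <<'E'
from h import *
state();look('wrist',['fan_c','wheel_c','battery_c'],save='w2.png')
E
```

```text
{'time_s': 1.4, 'eef_pos': [141.61, 557.29, 231.27], 'tool_rot': [0.0, -3.14, 0.0], 'gripper_width': 68.48, 'wrist_force': [0.23, -0.92, 0.29], 'qpos': [1.17, 0.21, 1.54, -0.0, 1.39, -0.4]}
[[-1.    -0.002 -0.   ]
 [-0.002  1.    -0.   ]
 [ 0.    -0.    -1.   ]]
fan_c 0.71 [153. 401.] med [504. 340.  10.] ztop 14.3 rect [511.3 345.7] [49. 43.] 2.1 291
battery_c 0.52 [155. 368.] med [428. 358.  16.] ztop 17.9 rect [428.1 359.6] [11. 16.] 16.7 57
```

View pics/w2.png

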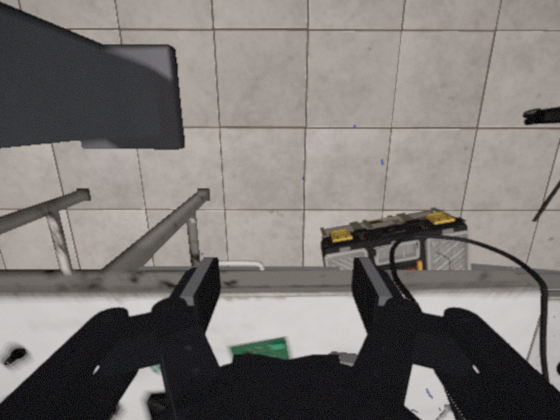

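The wrist view shows the fingers at (200,300) and (370,300), with image down pointing to world +X. The moves were refused because each row needs "rot".

Request:
arm_command([
  {"dp":[-41.4,-23.2,8],"rot":[0,0,0],"jaw":-0.6},
  {"dp":[-41.4,-23.2,8],"rot":[0,0,0],"jaw":-0.6},
  {"dp":[-41.4,-23.2,8],"rot":[0,0,0],"jaw":-0.6},
  {"dp":[-41.4,-23.2,8],"rot":[0,0,0],"jaw":-0.6},
  {"dp":[-41.4,-23.2,8],"rot":[0,0,0],"jaw":-0.6},
])

```text
time_s: 2.1
eef_pos: [349.7, 439.8, 191.2]
tool_rot: [0.007, 3.141, 0.001]
wrist_force: [0.6, 1.2, 0.1]
gripper_width: 68.2
finger_force: 0.0
```

Request:
arm_command([
  {"dp":[-41.4,-23.2,8],"rot":[0,0,0],"jaw":-0.6},
  {"dp":[-41.4,-23.2,8],"rot":[0,0,0],"jaw":-0.6},
  {"dp":[-41.4,-23.2,8],"rot":[0,0,0],"jaw":-0.6},
  {"dp":[-41.4,-23.2,8],"rot":[0,0,0],"jaw":-0.6},
  {"dp":[0,0,0],"rot":[0,0,0],"jaw":-0.6},
])

```text
time_s: 2.6
eef_pos: [518.3, 343.5, 158.0]
tool_rot: [0.018, 3.14, -0.003]
wrist_force: [-0.9, -0.6, -0.6]
gripper_width: 68.8
finger_force: 0.0
```

```bash
python3 - <<'E'
from h import *
state();look('wrist',['fan_c','wheel_c','battery_c'],save='w3.png')
E
```

```text
{'time_s': 2.6, 'eef_pos': [518.25, 343.49, 158.01], 'tool_rot': [0.02, 3.14, -0.0], 'gripper_width': 68.82, 'wrist_force': [-0.94, -0.59, -0.62], 'qpos': [0.45, 0.37, 1.49, -0.0, 1.28, -1.11]}
[[-1.     0.011  0.001]
 [ 0.011  1.    -0.002]
 [-0.001 -0.002 -1.   ]]
fan_c 0.97 [288. 193.] med [513. 349.  11.] ztop 14.6 rect [513.2 349.5] [50. 50.] 3.0 1138
wheel_c 0.74 [197. 202.] med [520. 253.  17.] ztop 18.1 rect [521.4 251.7] [48. 46.] 46.2 1741
wheel_c 0.49 [292. 194.] med [513. 349.  11.] ztop 14.6 rect [513.5 349.4] [50. 50.] 3.5 1146
battery_c 0.57 [309.  86.] med [416. 367.  16.] ztop 17.5 rect [415.7 367.8] [25. 44.] 26.2 1432
```

View pics/w3.png

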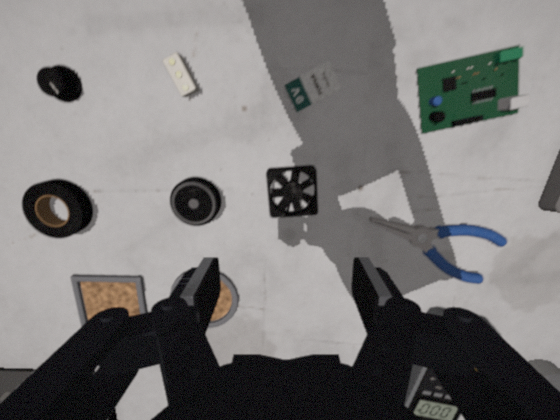

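The fan is at (291,191), with open space on both sides of it, and the wheel is at (196,201).

Request:
arm_command([
  {"dp":[5,5.7,20],"rot":[0,0,-3.6],"jaw":-0.6},
  {"dp":[0,0,40],"rot":[0,0,0],"jaw":-0.6},
  {"dp":[0,0,40],"rot":[0,0,0],"jaw":-0.6},
  {"dp":[0,0,0],"rot":[0,0,0],"jaw":-0.6},
])

```text
time_s: 3.2
eef_pos: [502.0, 351.8, 53.2]
tool_rot: [0.097, -3.128, 0.009]
wrist_force: [0.2, -0.3, -0.5]
gripper_width: 68.4
finger_force: 0.0
```

```bash
python3 - <<'E'
from h import *
state();p=look('wrist',['fan_c'],save='w4.png')
s=env.observe();T=Ro.from_rotvec(s['tool_rot']).as_matrix()
m=np.zeros((420,560),bool);m[230:420,100:460]=1
X=(pts(p,m)-s['eef_pos'])@T
for sgn in(1,-1):
    Y=X[(X[:,1]*sgn>20)&(X[:,1]*sgn<60)&(X[:,2]<25)&(X[:,2]>-60)]
    i=np.argsort(-Y[:,2])[:5]; print(Y[i].round(1).tolist())
E
```

```text
{'time_s': 3.2, 'eef_pos': [501.96, 351.84, 53.2], 'tool_rot': [0.1, -3.13, 0.01], 'gripper_width': 68.44, 'wrist_force': [0.24, -0.27, -0.49], 'qpos': [0.47, 0.49, 1.57, 0.0, 1.1, -1.16]}
[[-0.998 -0.062 -0.012]
 [-0.062  0.998 -0.006]
 [ 0.013 -0.005 -1.   ]]
fan_c 0.87 [280. 252.] med [512. 349.  11.] ztop 14.5 rect [513.3 349.5] [50. 50.] 3.1 2540
[[-0.3, 32.9, 0.2], [5.5, 33.0, 0.2], [4.9, 33.0, 0.2], [-1.4, 32.9, 0.1], [7.3, 32.9, 0.0]]
[[7.1, -35.7, 0.2], [13.5, -35.7, -0.2], [8.0, -35.5, -0.4], [-0.1, -35.5, -0.4], [-0.7, -35.5, -0.4]]
```

View pics/w4.png

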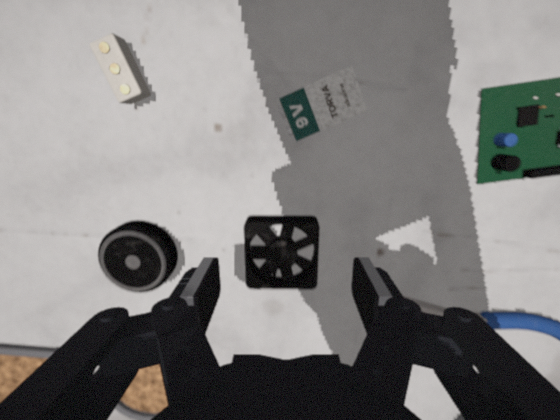

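Request:
arm_command([
  {"dp":[0,0,0],"rot":[0,0,0],"jaw":-0.4},
  {"dp":[0,0,0],"rot":[0,0,0],"jaw":-0.4},
  {"dp":[0,0,0],"rot":[0,0,0],"jaw":-0.4},
])

```text
time_s: 3.6
eef_pos: [510.1, 354.0, 61.7]
tool_rot: [-0.094, 3.136, 0.003]
wrist_force: [-0.1, -0.4, -0.5]
gripper_width: 59.2
finger_force: 0.0
```

```bash
cat >> h.py <<'E'
def tips(p):
    s=env.observe();T=Ro.from_rotvec(s['tool_rot']).as_matrix()
    m=np.zeros((420,560),bool);m[230:420,100:460]=1
    X=(pts(p,m)-s['eef_pos'])@T
    for sgn in(1,-1):
        Y=X[(X[:,1]*sgn>10)&(X[:,1]*sgn<60)&(X[:,2]<25)&(X[:,2]>-60)]
        i=np.argsort(-Y[:,2])[:3]; print(Y[i].round(1).tolist())
E
python3 - <<'E'
from h import *
state();tips(env.grab_frame('wrist'))
E
```

```text
{'time_s': 3.6, 'eef_pos': [510.14, 354.05, 61.72], 'tool_rot': [-0.09, 3.14, 0.0], 'gripper_width': 59.22, 'wrist_force': [-0.13, -0.38, -0.54], 'qpos': [0.47, 0.48, 1.56, -0.0, 1.1, -1.16]}
[[-0.998 -0.06   0.004]
 [-0.06   0.998  0.002]
 [-0.004  0.002 -1.   ]]
[[-6.2, 30.8, -3.3], [-7.9, 30.9, -3.4], [3.1, 30.7, -4.0]]
[[-6.5, -29.4, -3.7], [-5.6, -29.3, -4.1], [1.5, -29.4, -4.2]]
```

Request:
arm_command([
  {"dp":[-3.8,-5,10],"rot":[0,0,0],"jaw":-0.4},
  {"dp":[0,0,20],"rot":[0,0,0],"jaw":-0.4},
  {"dp":[0,0,16],"rot":[0,0,0],"jaw":-0.4},
  {"dp":[0,0,10],"rot":[0,0,0],"jaw":-0.4},
  {"dp":[0,0,0],"rot":[0,0,0],"jaw":-0.4},
])

```text
time_s: 4.15
eef_pos: [510.9, 347.3, 0.6]
tool_rot: [0.094, -3.136, 0.003]
wrist_force: [-0.6, -0.0, 0.2]
gripper_width: 60.0
finger_force: 0.0
```

Request:
arm_command([
  {"dp":[0,0,0],"rot":[0,0,0],"jaw":0.2},
  {"dp":[0,0,0],"rot":[0,0,0],"jaw":0.2},
  {"dp":[0,0,0],"rot":[0,0,0],"jaw":0.2},
  {"dp":[0,0,0],"rot":[0,0,0],"jaw":0.2},
  {"dp":[0,0,0],"rot":[0,0,0],"jaw":0.2},
], force=30)

```text
time_s: 4.65
eef_pos: [513.0, 348.6, 3.7]
tool_rot: [-0.095, 3.139, 0.001]
wrist_force: [-0.8, -0.1, -0.5]
gripper_width: 48.9
finger_force: 32.4
```

Request:
arm_command([
  {"dp":[0,0,-15],"rot":[0,0,0],"jaw":0.2},
  {"dp":[0,0,-30],"rot":[0,0,0],"jaw":0.2},
  {"dp":[0,0,-30],"rot":[0,0,3.5],"jaw":0.2},
  {"dp":[-18.3,-28,0],"rot":[0,0,0],"jaw":0.2},
  {"dp":[-24,-37.2,0],"rot":[0,0,0],"jaw":0.2},
])

```text
time_s: 5.15
eef_pos: [556.1, 284.9, 81.7]
tool_rot: [-0.005, 3.137, 0.003]
wrist_force: [0.9, -0.4, -1.1]
gripper_width: 48.8
finger_force: 32.5
```

Request:
arm_command([
  {"dp":[-24,-37.2,0],"rot":[0,0,0],"jaw":0.2},
  {"dp":[-24,-37.2,0],"rot":[0,0,0],"jaw":0.2},
  {"dp":[-24,-37.2,0],"rot":[0,0,0],"jaw":0.2},
  {"dp":[-24,-37.2,0],"rot":[0,0,0],"jaw":0.2},
  {"dp":[0,0,0],"rot":[0,0,0],"jaw":0.2},
])

```text
time_s: 5.65
eef_pos: [654.9, 128.7, 80.4]
tool_rot: [0.011, 3.136, -0.003]
wrist_force: [0.4, 0.2, -0.5]
gripper_width: 48.9
finger_force: 32.5
```

```bash
python3 - <<'E'
from h import *
state();look('wrist',['fan_c','square_nest_c','large_round_nest_c','wheel_c'],save='w5.png')
E
```

```text
{'time_s': 5.65, 'eef_pos': [654.92, 128.68, 80.37], 'tool_rot': [0.01, 3.14, -0.0], 'gripper_width': 48.94, 'wrist_force': [0.37, 0.15, -0.55], 'qpos': [0.07, 0.54, 1.42, -0.0, 1.18, -1.5]}
[[-1.     0.007  0.005]
 [ 0.007  1.    -0.002]
 [-0.005 -0.002 -1.   ]]
fan_c 0.88 [285. 274.] med [655. 129.  89.] ztop 92.0 rect [656.3 129.1] [50. 51.] 89.6 4710
square_nest_c 0.89 [296. 196.] med [636. 137.   1.] ztop 5.5 rect [650.5 135.7] [80. 80.] 88.1 3525
large_round_nest_c 0.65 [438. 198.] med [640. 246.   1.] ztop 5.3 rect [642.  245.8] [80. 79.] 70.1 4566
wheel_c 0.77 [475.  31.] med [528. 246.  17.] ztop 18.0 rect [529.6 249.7] [50. 36.] 89.3 4397
```

View pics/w5.png

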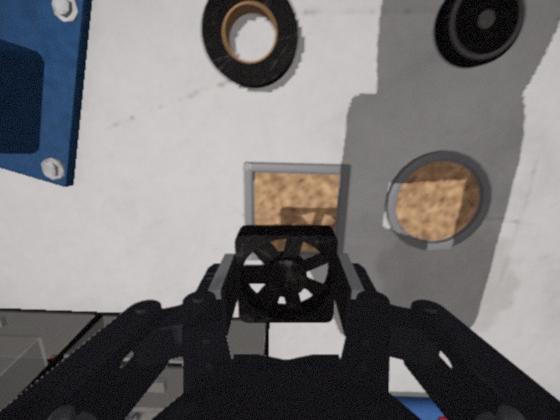

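The fan is held square at (285,274) above the square nest (296,205), and the cabinet is clear below left. I'll lower and settle.

Request:
arm_command([
  {"dp":[1.5,0,20],"rot":[0,0,0],"jaw":0.2},
  {"dp":[0,0,20],"rot":[0,0,0],"jaw":0.2},
  {"dp":[0,0,10],"rot":[0,0,0],"jaw":0.2},
  {"dp":[0,0,0],"rot":[0,0,0],"jaw":0.2},
  {"dp":[0,0,0],"rot":[0,0,0],"jaw":0.2},
])

```text
time_s: 6.4
eef_pos: [649.3, 135.1, 28.7]
tool_rot: [-0.0, 3.141, 0.0]
wrist_force: [0.4, 0.6, -0.3]
gripper_width: 49.3
finger_force: 32.5
```

Request:
arm_command([
  {"dp":[0,0,10],"rot":[0,0,0],"jaw":0.2},
  {"dp":[0,0,8],"rot":[0,0,0],"jaw":0.2},
  {"dp":[0,0,4.7],"rot":[0,0,0],"jaw":0.2},
  {"dp":[0,0,0],"rot":[0,0,0],"jaw":0.2},
  {"dp":[0,0,0],"rot":[0,0,0],"jaw":0.2},
])

```text
time_s: 6.9
eef_pos: [649.3, 134.2, 5.4]
tool_rot: [-0.002, -3.141, 0.0]
wrist_force: [-0.1, -0.1, -0.2]
gripper_width: 49.2
finger_force: 32.7
```

Request:
arm_command([
  {"dp":[0,0,0],"rot":[0,0,0],"jaw":-0.45},
  {"dp":[0,0,0],"rot":[0,0,0],"jaw":-0.45},
  {"dp":[0,0,0],"rot":[0,0,0],"jaw":-0.45},
  {"dp":[0,0,-25],"rot":[0,0,0],"jaw":-0.45},
  {"dp":[0,0,-45],"rot":[0,0,0],"jaw":-0.45},
])

```text
time_s: 7.4
eef_pos: [645.3, 133.9, 71.5]
tool_rot: [-0.002, -3.131, 0.001]
wrist_force: [1.4, 0.2, -1.2]
gripper_width: 62.0
finger_force: 0.0
```

Request:
arm_command([
  {"dp":[25.4,23,0],"rot":[0,0,0],"jaw":-0.5},
  {"dp":[36,32.5,0],"rot":[0,0,0],"jaw":-0.5},
  {"dp":[36,32.5,0],"rot":[0,0,0],"jaw":-0.5},
  {"dp":[25,22.5,0],"rot":[0,0,0],"jaw":-0.5},
  {"dp":[5,4.5,0],"rot":[0,0,0],"jaw":-0.5},
])

```text
time_s: 7.9
eef_pos: [518.4, 251.7, 75.3]
tool_rot: [0.005, -3.139, -0.0]
wrist_force: [-0.1, -1.4, 0.4]
gripper_width: 64.2
finger_force: 0.0
```

Request:
arm_command([
  {"dp":[0,0,10],"rot":[0,0,0],"jaw":-0.5},
  {"dp":[0,0,0],"rot":[0,0,0],"jaw":-0.5},
  {"dp":[0,0,0],"rot":[0,0,0],"jaw":-0.5},
])

```text
time_s: 8.2
eef_pos: [522.9, 248.4, 65.0]
tool_rot: [-0.004, -3.141, 0.001]
wrist_force: [-0.8, -0.0, -0.1]
gripper_width: 64.2
finger_force: 0.0
```

```bash
python3 - <<'E'
from h import *
state();look('wrist',['wheel_c','battery_c','large_round_nest_c','square_nest_c','terminal_c'],save='w6.png')
look('top',['fan_c','square_nest_c'],save='top2.png')
E
```

```text
{'time_s': 8.2, 'eef_pos': [522.9, 248.35, 65.01], 'tool_rot': [-0.0, -3.14, 0.0], 'gripper_width': 64.16, 'wrist_force': [-0.81, -0.03, -0.09], 'qpos': [0.29, 0.4, 1.66, -0.0, 1.08, -1.27]}
[[-1.     0.003 -0.   ]
 [ 0.003  1.    -0.   ]
 [ 0.    -0.    -1.   ]]
wheel_c 0.66 [289. 231.] med [519. 250.  17.] ztop 18.0 rect [521.6 250.7] [49. 48.] 70.7 3561
battery_c 0.89 [481.  63.] med [416. 365.  16.] ztop 17.3 rect [415.9 367.9] [26. 46.] 26.4 3803
large_round_nest_c 0.83 [284. 338.] med [623. 246.   1.] ztop 5.3 rect [581.8 234.1] [131.  75.] 13.0 1618
square_nest_c 0.43 [166. 385.] med [672. 140.   2.] ztop 8.2 rect [674.3 142.3] [12. 39.] 66.9 33
terminal_c 0.76 [286.  43.] med [404. 249.  13.] ztop 14.2 rect [403.7 248.8] [34. 16.] 24.2 1734
fan_c 0.79 [257. 159.] med [652. 134.  12.] ztop 17.6 rect [651.1 134. ] [48. 51.] 89.3 175
square_nest_c 0.74 [256. 162.] med [646. 136.   3.] ztop 7.3 rect [650.4 135.8] [80. 78.] 88.5 329
```

View pics/w6.png

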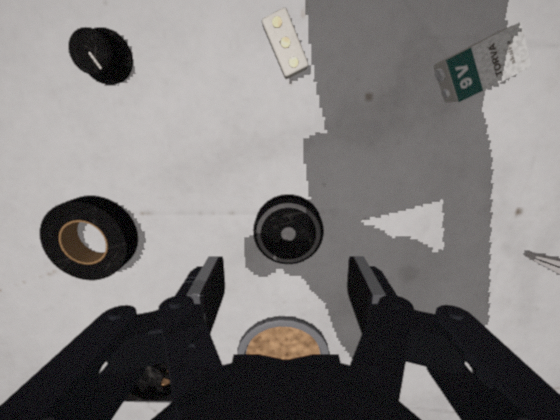

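The fan sits in its nest (fan top at 17.6 mm, 2 mm off centre). The wheel is at (288,230), between the fingers.

Request:
arm_command([
  {"dp":[0.5,1,15],"rot":[0,0,0],"jaw":-0.5},
  {"dp":[0,0,22],"rot":[0,0,0],"jaw":-0.5},
  {"dp":[0,0,17],"rot":[0,0,0],"jaw":-0.5},
  {"dp":[0,0,7.5],"rot":[0,0,0],"jaw":-0.5},
  {"dp":[0,0,0],"rot":[0,0,0],"jaw":-0.5},
])

```text
time_s: 9.15
eef_pos: [519.8, 250.0, 2.0]
tool_rot: [-0.001, -3.138, 0.002]
wrist_force: [0.1, 0.1, 0.6]
gripper_width: 63.9
finger_force: 0.0
```

Request:
arm_command([
  {"dp":[0,0,0],"rot":[0,0,0],"jaw":0.2},
  {"dp":[0,0,0],"rot":[0,0,0],"jaw":0.2},
  {"dp":[0,0,0],"rot":[0,0,0],"jaw":0.2},
  {"dp":[0,0,0],"rot":[0,0,0],"jaw":0.2},
  {"dp":[0,0,0],"rot":[0,0,0],"jaw":0.2},
], force=30)

```text
time_s: 9.65
eef_pos: [522.1, 250.6, 4.8]
tool_rot: [0.002, 3.14, 0.001]
wrist_force: [-0.0, -0.1, 2.8]
gripper_width: 46.8
finger_force: 30.9
```

Request:
arm_command([
  {"dp":[0,0,-15],"rot":[0,0,0],"jaw":0.2},
  {"dp":[0,0,-25],"rot":[0,0,0],"jaw":0.2},
  {"dp":[-20,-2,-15],"rot":[0,0,0],"jaw":0.2},
  {"dp":[-35,-2,0],"rot":[0,0,0],"jaw":0.2},
  {"dp":[-35,-1,0],"rot":[0,0,0],"jaw":0.2},
])

```text
time_s: 10.15
eef_pos: [613.1, 245.7, 61.6]
tool_rot: [0.001, 3.139, 0.001]
wrist_force: [-0.2, 0.1, 0.2]
gripper_width: 46.5
finger_force: 30.9
```

Request:
arm_command([
  {"dp":[-22,0,0],"rot":[0,0,0],"jaw":0.2},
  {"dp":[-8,0,0],"rot":[0,0,0],"jaw":0.2},
  {"dp":[0,0,0],"rot":[0,0,0],"jaw":0.2},
  {"dp":[0,0,0],"rot":[0,0,0],"jaw":0.2},
])

```text
time_s: 10.55
eef_pos: [640.2, 245.4, 58.9]
tool_rot: [-0.001, -3.14, 0.0]
wrist_force: [0.7, 0.6, -0.1]
gripper_width: 46.9
finger_force: 30.9
```

```bash
python3 - <<'E'
from h import *
state();p=look('wrist',['wheel_c','large_round_nest_c'],save='w7.png')
E
```

```text
{'time_s': 10.55, 'eef_pos': [640.15, 245.36, 58.87], 'tool_rot': [-0.0, -3.14, 0.0], 'gripper_width': 46.86, 'wrist_force': [0.74, 0.58, -0.12], 'qpos': [0.24, 0.6, 1.37, 0.0, 1.17, -1.33]}
[[-1.     0.001 -0.002]
 [ 0.001  1.    -0.   ]
 [ 0.002 -0.    -1.   ]]
wheel_c 0.63 [290. 271.] med [636. 246.  71.] ztop 72.0 rect [640.2 245.8] [47. 49.] 88.1 6551
wheel_c 0.49 [126. 247.] med [648. 135.  13.] ztop 16.4 rect [650.5 134.6] [51. 51.] 89.7 2734
large_round_nest_c 0.6 [285. 210.] med [626. 246.   2.] ztop 5.5 rect [629.5 245.5] [55. 79.] 0.6 2751
```

View pics/w7.png

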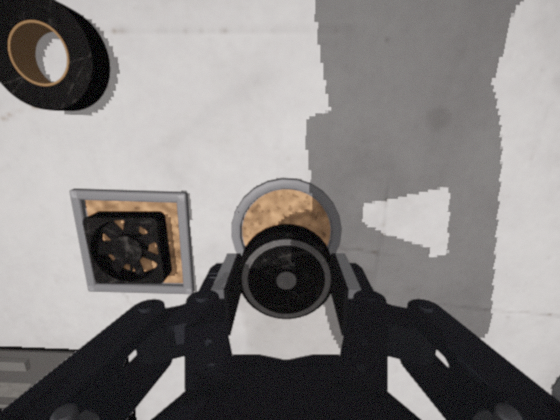

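The wheel is held level at (287,275), straight above the large round nest. The fan sits cleanly in the square nest at (127,245).

Request:
arm_command([
  {"dp":[-1.5,0,15],"rot":[0,0,0],"jaw":0.2},
  {"dp":[0,0,18],"rot":[0,0,0],"jaw":0.2},
  {"dp":[0,0,12],"rot":[0,0,0],"jaw":0.2},
  {"dp":[0,0,5],"rot":[0,0,0],"jaw":0.2},
  {"dp":[0,0,2.5],"rot":[0,0,0],"jaw":0.2},
])

```text
time_s: 11.2
eef_pos: [641.6, 245.1, 6.7]
tool_rot: [-0.001, -3.137, 0.002]
wrist_force: [-8.4, -2.9, 17.5]
gripper_width: 46.9
finger_force: 32.6
```

Request:
arm_command([
  {"dp":[0,0,0],"rot":[0,0,0],"jaw":0.2},
  {"dp":[0,0,0],"rot":[0,0,0],"jaw":0.2},
])

```text
time_s: 11.4
eef_pos: [642.6, 245.3, 6.8]
tool_rot: [-0.001, -3.14, 0.0]
wrist_force: [-2.9, -0.2, 5.8]
gripper_width: 46.9
finger_force: 31.4
```

Request:
arm_command([
  {"dp":[0,0,0],"rot":[0,0,0],"jaw":-0.4},
  {"dp":[0,0,0],"rot":[0,0,0],"jaw":-0.4},
  {"dp":[0,0,0],"rot":[0,0,0],"jaw":-0.4},
  {"dp":[0,0,-25],"rot":[0,0,0],"jaw":-0.4},
  {"dp":[0,0,-45],"rot":[0,0,0],"jaw":-0.4},
])

```text
time_s: 11.9
eef_pos: [638.9, 244.2, 71.7]
tool_rot: [-0.002, -3.131, 0.004]
wrist_force: [0.5, -0.4, -0.4]
gripper_width: 60.0
finger_force: 0.0
```

Request:
arm_command([
  {"dp":[25,-12,0],"rot":[0,0,0],"jaw":-0.3},
  {"dp":[42,-20,0],"rot":[0,0,0],"jaw":-0.3},
  {"dp":[42,-20,0],"rot":[0,0,0],"jaw":-0.3},
  {"dp":[42,-20,0],"rot":[0,0,0],"jaw":-0.3},
  {"dp":[40,-20,0],"rot":[0,0,0],"jaw":-0.3},
])

```text
time_s: 12.4
eef_pos: [449.9, 152.8, 76.2]
tool_rot: [-0.001, -3.141, 0.0]
wrist_force: [-0.4, -0.6, 0.9]
gripper_width: 55.1
finger_force: 0.0
```

Request:
arm_command([
  {"dp":[30,-14,0],"rot":[0,0,0],"jaw":-0.3},
  {"dp":[11,-5,0],"rot":[0,0,0],"jaw":-0.3},
  {"dp":[0,0,5],"rot":[0,0,0],"jaw":-0.3},
  {"dp":[0,0,0],"rot":[0,0,0],"jaw":-0.3},
  {"dp":[0,0,0],"rot":[0,0,0],"jaw":-0.3},
])

```text
time_s: 12.9
eef_pos: [412.9, 135.0, 71.9]
tool_rot: [0.001, 3.14, 0.001]
wrist_force: [-0.1, -0.2, -0.8]
gripper_width: 55.4
finger_force: 0.0
```

```bash
python3 - <<'E'
from h import *
state();p=look('wrist',['knob_c','battery_c'],save='w8.png');tips(p)
r=env.regions_of(p,'knob_c')[0];X=pts(p,r['region'])
for a,b in((3,9),(9,14),(14,22)):
    Y=X[(X[:,2]>a)&(X[:,2]<b)]
    if len(Y)>5: print(a,cv2.minEnclosingCircle(Y[:,:2].astype(np.float32)),Y.min(0).round(1),Y.max(0).round(1))
look('top',['wheel_c','large_round_nest_c'])
E
```

```text
{'time_s': 12.9, 'eef_pos': [412.94, 134.95, 71.92], 'tool_rot': [0.0, 3.14, 0.0], 'gripper_width': 55.43, 'wrist_force': [-0.13, -0.16, -0.84], 'qpos': [0.12, 0.12, 2.02, 0.0, 1.0, -1.45]}
[[-1.     0.001  0.002]
 [ 0.001  1.     0.   ]
 [-0.002  0.    -1.   ]]
knob_c 0.79 [286. 219.] med [404. 136.  18.] ztop 19.1 rect [408.  135.7] [24. 24.] 0.8 925
battery_c 0.38 [555. 227.] med [417. 343.   3.] ztop 6.7 rect [419.8 343.4] [12.  3.] 17.8 26
[[-3.2, 28.4, -2.4], [-6.0, 28.5, -2.9], [5.9, 28.4, -3.0]]
[[-3.4, -27.3, -3.1], [4.8, -27.4, -3.1], [-6.9, -27.5, -3.3]]
3 ((407.39654541015625, 135.73373413085938), 15.932534217834473) [392.5 119.9   3. ] [416.3 151.6   8.9]
9 ((406.9124755859375, 135.34632873535156), 13.06993579864502) [395.2 122.5   9. ] [409.3 148.2  13.9]
14 ((407.9428405761719, 135.61080932617188), 12.744205474853516) [395.8 123.6  14. ] [420.2 147.9  20.4]
wheel_c 0.7 [214. 159.] med [643. 243.  18.] ztop 21.4 rect [643.2 244.5] [45. 46.] 90.0 258
wheel_c 0.64 [162. 256.] med [417. 365.  16.] ztop 18.4 rect [416.  367.4] [26. 45.] 26.1 189
large_round_nest_c 0.73 [214. 172.] med [637. 247.   3.] ztop 6.9 rect [642.1 245.8] [78. 76.] 14.8 243
large_round_nest_c 0.53 [261. 157.] med [653. 135.  11.] ztop 17.2 rect [651.1 134. ] [48. 51.] 89.5 184
```

View pics/w8.png

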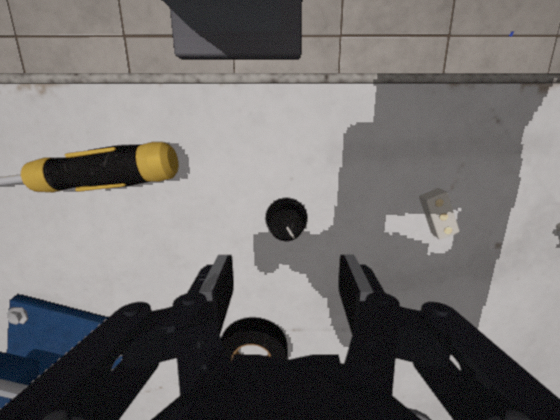

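The knob is at (287,218) between the open fingers, the screwdriver at (160,162) is clear, and the wheel checks out in its nest (top at 21.4 mm).

Request:
arm_command([
  {"dp":[4,0.6,10],"rot":[0,0,0],"jaw":-0.3},
  {"dp":[0,0,18],"rot":[0,0,0],"jaw":-0.3},
  {"dp":[0,0,10],"rot":[0,0,0],"jaw":-0.3},
  {"dp":[0,0,0],"rot":[0,0,0],"jaw":-0.3},
  {"dp":[0,0,0],"rot":[0,0,0],"jaw":-0.3},
])

```text
time_s: 13.75
eef_pos: [406.6, 135.1, 33.3]
tool_rot: [-0.001, -3.141, 0.0]
wrist_force: [-0.2, -1.3, -0.1]
gripper_width: 55.2
finger_force: 0.0
```

Request:
arm_command([
  {"dp":[-1,0.5,12],"rot":[0,0,0],"jaw":-0.3},
  {"dp":[0,0,8],"rot":[0,0,0],"jaw":-0.3},
  {"dp":[0,0,3.5],"rot":[0,0,0],"jaw":-0.3},
  {"dp":[0,0,0],"rot":[0,0,0],"jaw":-0.1},
  {"dp":[0,0,0],"rot":[0,0,0],"jaw":0.2},
])

```text
time_s: 14.25
eef_pos: [407.9, 135.6, 10.0]
tool_rot: [-0.002, -3.141, 0.0]
wrist_force: [0.8, 0.5, -0.0]
gripper_width: 34.7
finger_force: 0.0
```

Request:
arm_command([
  {"dp":[0,0,0],"rot":[0,0,0],"jaw":0.7},
  {"dp":[0,0,0],"rot":[0,0,0],"jaw":0.7},
  {"dp":[0,0,0],"rot":[0,0,0],"jaw":0.7},
  {"dp":[0,0,0],"rot":[0,0,0],"jaw":0.7},
  {"dp":[0,0,0],"rot":[0,0,0],"jaw":0.7},
], force=30)

```text
time_s: 14.75
eef_pos: [408.3, 135.7, 10.4]
tool_rot: [0.001, 3.141, 0.0]
wrist_force: [0.2, -0.4, 2.8]
gripper_width: 25.0
finger_force: 28.9
```

Request:
arm_command([
  {"dp":[0,0,-15],"rot":[0,0,0],"jaw":0.7},
  {"dp":[0,0,-40],"rot":[0,0,0],"jaw":0.7},
  {"dp":[0,0,-45],"rot":[0,0,0],"jaw":0.7},
  {"dp":[0,0,-40],"rot":[0,0,0],"jaw":0.7},
  {"dp":[0,0,-20],"rot":[0,0,0],"jaw":0.7},
])

```text
time_s: 15.25
eef_pos: [410.0, 135.9, 174.0]
tool_rot: [0.001, 3.135, 0.001]
wrist_force: [0.9, -0.4, -0.8]
gripper_width: 24.9
finger_force: 28.6
```

Request:
arm_command([
  {"dp":[-4,-30,0],"rot":[0,0,0],"jaw":0.7},
  {"dp":[-5,-42,0],"rot":[0,0,0],"jaw":0.7},
  {"dp":[-5,-42,0],"rot":[0,0,0],"jaw":0.7},
  {"dp":[-5,-42,0],"rot":[0,0,0],"jaw":0.7},
  {"dp":[-5,-42,0],"rot":[0,0,0],"jaw":0.7},
])

```text
time_s: 15.75
eef_pos: [431.4, -63.9, 170.0]
tool_rot: [0.001, 3.141, 0.0]
wrist_force: [0.6, -0.4, 0.3]
gripper_width: 24.8
finger_force: 28.6
```

Request:
arm_command([
  {"dp":[-5,-42,0],"rot":[0,0,0],"jaw":0.7},
  {"dp":[-5,-42,0],"rot":[0,0,0],"jaw":0.7},
  {"dp":[-5,-42,0],"rot":[0,0,0],"jaw":0.7},
  {"dp":[-4,-28,20],"rot":[0,0,0],"jaw":0.7},
  {"dp":[-1,-8.5,40],"rot":[0,0,0],"jaw":0.7},
])

```text
time_s: 16.25
eef_pos: [455.0, -230.5, 113.0]
tool_rot: [0.007, 3.133, -0.011]
wrist_force: [0.0, -0.5, 0.0]
gripper_width: 24.9
finger_force: 28.6
```

Request:
arm_command([
  {"dp":[0,0,35],"rot":[0,0,0],"jaw":0.7},
  {"dp":[0,0,10],"rot":[0,0,0],"jaw":0.7},
  {"dp":[0,0,0],"rot":[0,0,0],"jaw":0.7},
  {"dp":[0,0,0],"rot":[0,0,0],"jaw":0.7},
])

```text
time_s: 16.65
eef_pos: [452.5, -225.2, 66.3]
tool_rot: [0.001, 3.14, -0.002]
wrist_force: [0.3, 0.9, 0.9]
gripper_width: 25.0
finger_force: 28.6
```

```bash
python3 - <<'E'
from h import *
state();p=look('wrist',['knob_c','small_round_nest_c'],save='w9.png')
E
```

```text
{'time_s': 16.65, 'eef_pos': [452.51, -225.19, 66.28], 'tool_rot': [0.0, 3.14, -0.0], 'gripper_width': 24.96, 'wrist_force': [0.28, 0.93, 0.9], 'qpos': [-0.63, 0.26, 1.85, 0.0, 1.02, -2.2]}
[[-1.     0.     0.002]
 [ 0.     1.    -0.001]
 [-0.002 -0.001 -1.   ]]
small_round_nest_c 0.61 [284. 216.] med [ 445. -224.    2.] ztop 5.4 rect [ 445.4 -224.5] [61. 50.] 89.4 2170
```

View pics/w9.png

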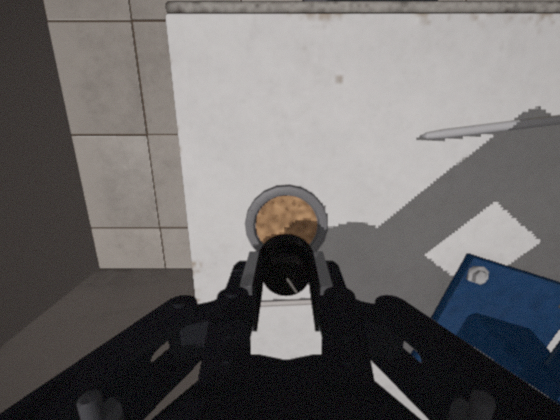

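The knob (288,265) is held upright above the small round nest (287,218).

Request:
arm_command([
  {"dp":[0,0.5,15],"rot":[0,0,0],"jaw":0.7},
  {"dp":[0,0,18],"rot":[0,0,0],"jaw":0.7},
  {"dp":[0,0,12],"rot":[0,0,0],"jaw":0.7},
  {"dp":[0,0,5],"rot":[0,0,0],"jaw":0.7},
  {"dp":[0,0,2],"rot":[0,0,0],"jaw":0.7},
])

```text
time_s: 17.3
eef_pos: [451.7, -224.4, 13.1]
tool_rot: [-0.001, -3.142, 0.0]
wrist_force: [0.0, 0.3, 0.2]
gripper_width: 24.7
finger_force: 28.6
```

Request:
arm_command([
  {"dp":[0,0,0],"rot":[0,0,0],"jaw":0.7},
  {"dp":[0,0,0],"rot":[0,0,0],"jaw":0.7},
  {"dp":[0,0,0],"rot":[0,0,0],"jaw":0.7},
])

```text
time_s: 17.6
eef_pos: [452.1, -224.8, 13.7]
tool_rot: [0.001, 3.141, -0.001]
wrist_force: [-0.6, -0.5, -0.2]
gripper_width: 25.0
finger_force: 28.6
```

Request:
arm_command([
  {"dp":[0,0,1.2],"rot":[0,0,0],"jaw":0.7},
  {"dp":[0,0,0],"rot":[0,0,0],"jaw":0.7},
  {"dp":[0,0,0],"rot":[0,0,0],"jaw":-0.1},
  {"dp":[0,0,0],"rot":[0,0,0],"jaw":-0.1},
  {"dp":[0,0,0],"rot":[0,0,0],"jaw":-0.1},
])

```text
time_s: 18.1
eef_pos: [451.4, -224.3, 11.7]
tool_rot: [-0.001, -3.141, -0.0]
wrist_force: [0.8, 0.1, -0.6]
gripper_width: 47.3
finger_force: 0.0
```

Request:
arm_command([
  {"dp":[0,0,-20],"rot":[0,0,0],"jaw":-0.1},
  {"dp":[0,0,-45],"rot":[0,0,0],"jaw":-0.1},
  {"dp":[0,0,-45],"rot":[0,0,0],"jaw":-0.1},
  {"dp":[0,0,-40],"rot":[0,0,0],"jaw":-0.1},
  {"dp":[0,0,-10],"rot":[0,0,0],"jaw":-0.1},
])

```text
time_s: 18.6
eef_pos: [454.5, -226.5, 177.4]
tool_rot: [0.001, 3.133, -0.01]
wrist_force: [0.2, -0.4, 0.8]
gripper_width: 46.7
finger_force: 0.0
```

```bash
python3 - <<'E'
from h import *
state();p=env.grab_frame('wrist')
m=np.zeros((420,560),bool);m[120:330,180:400]=1
X=pts(p,m);X=X[(np.hypot(X[:,0]-452,X[:,1]+224.5)<45)&(X[:,2]<40)]
K=X[X[:,2]>11];print('knob',cv2.minEnclosingCircle(K[:,:2].astype(np.float32)),np.percentile(K[:,2],95))
K=X[(X[:,2]>4)&(X[:,2]<6.2)];print('rim',cv2.minAreaRect(K[:,:2].astype(np.float32)))
look('top',['oblong_nest_c','knob_c','battery_c'])
E
```

```text
{'time_s': 18.6, 'eef_pos': [454.5, -226.46, 177.44], 'tool_rot': [0.0, 3.13, -0.01], 'gripper_width': 46.73, 'wrist_force': [0.22, -0.37, 0.84], 'qpos': [-0.63, 0.11, 1.77, 0.0, 1.25, -2.2]}
[[-1.     0.001  0.008]
 [ 0.001  1.    -0.006]
 [-0.008 -0.006 -1.   ]]
knob ((451.9145202636719, -224.43434143066406), 12.92045783996582) 21.479663165021503
rim ((451.2418518066406, -224.24197387695312), (59.67522430419922, 60.20037841796875), 44.17597198486328)
oblong_nest_c 0.71 [405. 170.] med [ 613. -220.    3.] ztop 6.9 rect [ 612.7 -220.2] [78. 55.] 89.1 343
knob_c 0.71 [411. 234.] med [ 453. -221.   18.] ztop 22.3 rect [ 454.1 -223.3] [22. 22.] 36.0 85
battery_c 0.69 [162. 255.] med [417. 365.  16.] ztop 18.4 rect [416.3 367.5] [26. 45.] 27.0 188
```

The knob is seated (top at 21.5 mm, centred within 1 mm). Next I'll go back over the vise for the battery.

Request:
arm_command([
  {"dp":[2.5,30,0],"rot":[0,0,0],"jaw":-0.1},
  {"dp":[2.5,45,0],"rot":[0,0,0],"jaw":-0.1},
  {"dp":[2.5,45,0],"rot":[0,0,0],"jaw":-0.1},
  {"dp":[2.5,45,0],"rot":[0,0,0],"jaw":-0.1},
  {"dp":[2.5,45,0],"rot":[0,0,0],"jaw":-0.1},
])

```text
time_s: 19.35
eef_pos: [437.2, -12.5, 169.4]
tool_rot: [-0.003, -3.137, -0.002]
wrist_force: [0.7, 0.6, 0.3]
gripper_width: 47.4
finger_force: 0.0
```

Request:
arm_command([
  {"dp":[2.5,45,0],"rot":[0,0,0],"jaw":-0.1},
  {"dp":[2.5,45,0],"rot":[0,0,0],"jaw":-0.1},
  {"dp":[2.5,45,0],"rot":[0,0,0],"jaw":-0.1},
  {"dp":[2.5,45,0],"rot":[0,0,0],"jaw":-0.1},
  {"dp":[2.5,45,0],"rot":[0,0,0],"jaw":-0.1},
])

```text
time_s: 19.85
eef_pos: [424.9, 212.0, 169.4]
tool_rot: [-0.001, -3.137, 0.002]
wrist_force: [0.3, -0.3, 0.1]
gripper_width: 46.8
finger_force: 0.0
```

Request:
arm_command([
  {"dp":[2.5,45,0],"rot":[0,0,0],"jaw":-0.1},
  {"dp":[2.5,45,0],"rot":[0,0,0],"jaw":-0.1},
  {"dp":[2.5,45,0],"rot":[0,0,0],"jaw":-0.1},
  {"dp":[3.5,22,0],"rot":[0,0,4],"jaw":-0.1},
  {"dp":[0,0,0],"rot":[0,0,8.5],"jaw":-0.1},
])

```text
time_s: 20.35
eef_pos: [413.9, 369.8, 168.8]
tool_rot: [-0.344, -3.118, 0.004]
wrist_force: [0.4, -0.7, -0.0]
gripper_width: 47.2
finger_force: 0.0
```

Request:
arm_command([
  {"dp":[0,0,20],"rot":[0,0,8.5],"jaw":-0.1},
  {"dp":[0,0,30],"rot":[0,0,8.5],"jaw":-0.1},
  {"dp":[0,0,30],"rot":[0,0,8.5],"jaw":-0.1},
  {"dp":[0,0,20],"rot":[0,0,8.5],"jaw":-0.1},
  {"dp":[0,0,0],"rot":[0,0,8.5],"jaw":-0.1},
])

```text
time_s: 20.85
eef_pos: [411.3, 364.5, 65.0]
tool_rot: [-1.457, -2.775, 0.019]
wrist_force: [-0.0, -0.1, 0.5]
gripper_width: 46.8
finger_force: 0.0
```

Request:
arm_command([
  {"dp":[0,0,0],"rot":[0,0,6],"jaw":-0.1},
  {"dp":[0,0,0],"rot":[0,0,2.7],"jaw":-0.1},
  {"dp":[0,0,0],"rot":[0,0,0],"jaw":-0.1},
  {"dp":[0,0,0],"rot":[0,0,0],"jaw":-0.1},
])

```text
time_s: 21.25
eef_pos: [415.0, 366.8, 70.1]
tool_rot: [-1.657, -2.667, 0.005]
wrist_force: [0.5, 0.8, 1.9]
gripper_width: 47.0
finger_force: 0.0
```

```bash
python3 - <<'E'
from h import *
state();p=look('wrist',['battery_c','terminal_c'],save='w10.png')
s=env.observe();T=Ro.from_rotvec(s['tool_rot']).as_matrix()
X=pts(p,env.regions_of(p,'battery_c')[0]['region']);Y=(X[X[:,2]>13]-s['eef_pos'])@T
print(cv2.minAreaRect(Y[:,:2].astype(np.float32)))
E
```

```text
{'time_s': 21.25, 'eef_pos': [414.95, 366.8, 70.06], 'tool_rot': [-1.66, -2.67, 0.01], 'gripper_width': 47.02, 'wrist_force': [0.46, 0.85, 1.86], 'qpos': [0.57, 0.35, 1.72, -0.0, 1.07, 0.11]}
[[-0.443  0.896 -0.003]
 [ 0.896  0.443 -0.002]
 [-0.    -0.004 -1.   ]]
battery_c 0.62 [285. 225.] med [414. 371.  16.] ztop 17.2 rect [415.3 368.1] [26. 45.] 26.3 2142
terminal_c 0.47 [285. 226.] med [414. 371.  16.] ztop 17.2 rect [415.1 368.5] [26. 44.] 26.3 2097
terminal_c 0.38 [236. 338.] med [417. 259.   7.] ztop 107.7 rect [395.7 360.8] [ 0. 29.] 10.4 7
((0.8664817810058594, 0.033583641052246094), (44.72500228881836, 25.985376358032227), 0.023049578070640564)
```

View pics/w10.png

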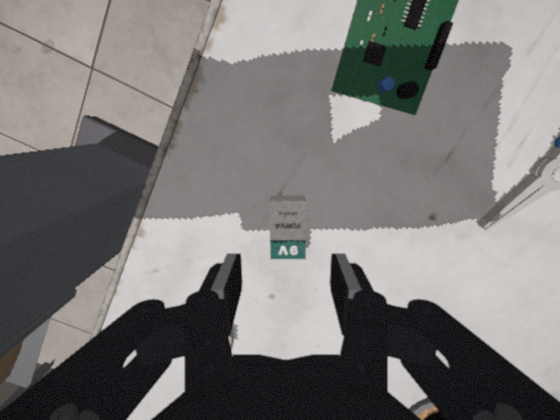

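The battery at (288,227) lies square and central between the fingers.

Request:
arm_command([
  {"dp":[0.5,0,15],"rot":[0,0,0],"jaw":-0.1},
  {"dp":[0,0,22],"rot":[0,0,0],"jaw":-0.1},
  {"dp":[0,0,18],"rot":[0,0,0],"jaw":-0.1},
  {"dp":[0,0,8],"rot":[0,0,0],"jaw":-0.1},
  {"dp":[0,0,0],"rot":[0,0,0],"jaw":-0.1},
])

```text
time_s: 21.95
eef_pos: [414.4, 367.1, 6.9]
tool_rot: [-1.658, -2.666, 0.006]
wrist_force: [-0.3, 0.2, 0.6]
gripper_width: 47.2
finger_force: 0.0
```

Request:
arm_command([
  {"dp":[0,0,0],"rot":[0,0,0],"jaw":0.2},
  {"dp":[0,0,0],"rot":[0,0,0],"jaw":0.7},
  {"dp":[0,0,0],"rot":[0,0,0],"jaw":0.7},
  {"dp":[0,0,0],"rot":[0,0,0],"jaw":0.7},
  {"dp":[0,0,0],"rot":[0,0,0],"jaw":0.7},
], force=30)

```text
time_s: 22.45
eef_pos: [416.7, 368.6, 9.8]
tool_rot: [1.659, 2.667, 0.003]
wrist_force: [0.6, 1.3, 3.9]
gripper_width: 24.7
finger_force: 30.7
```

Request:
arm_command([
  {"dp":[0,0,-15],"rot":[0,0,0],"jaw":0.7},
  {"dp":[0,0,-40],"rot":[0,0,0],"jaw":0.7},
  {"dp":[0,0,-45],"rot":[0,0,8.5],"jaw":0.7},
  {"dp":[0,0,-45],"rot":[0,0,8.5],"jaw":0.7},
  {"dp":[0,0,-25],"rot":[0,0,8.5],"jaw":0.7},
])

```text
time_s: 22.95
eef_pos: [417.6, 369.2, 184.4]
tool_rot: [2.212, 2.228, 0.011]
wrist_force: [1.4, 0.2, -0.3]
gripper_width: 24.9
finger_force: 30.4
```

Request:
arm_command([
  {"dp":[0,0,0],"rot":[0,0,0.8],"jaw":0.7},
  {"dp":[-30,10,0],"rot":[0,0,0],"jaw":0.7},
  {"dp":[-42,14,0],"rot":[0,0,0],"jaw":0.7},
  {"dp":[-42,14,0],"rot":[0,0,0],"jaw":0.7},
  {"dp":[-42,14,0],"rot":[0,0,0],"jaw":0.7},
])

```text
time_s: 23.45
eef_pos: [466.7, 210.4, 177.6]
tool_rot: [-2.218, -2.223, 0.004]
wrist_force: [1.1, 0.2, -0.5]
gripper_width: 24.7
finger_force: 30.4
```

Request:
arm_command([
  {"dp":[-42,14,0],"rot":[0,0,0],"jaw":0.7},
  {"dp":[-42,14,0],"rot":[0,0,0],"jaw":0.7},
  {"dp":[-42,14,0],"rot":[0,0,0],"jaw":0.7},
  {"dp":[-42,14,0],"rot":[0,0,0],"jaw":0.7},
  {"dp":[-42,14,0],"rot":[0,0,0],"jaw":0.7},
])

```text
time_s: 23.95
eef_pos: [536.6, 0.4, 177.6]
tool_rot: [-2.219, -2.221, 0.002]
wrist_force: [0.6, 0.5, -1.0]
gripper_width: 24.7
finger_force: 30.4
```

```bash
python3 - <<'E'
from h import *
state()
E
```

```text
{'time_s': 23.95, 'eef_pos': [536.6, 0.38, 177.57], 'tool_rot': [-2.22, -2.22, 0.0], 'gripper_width': 24.73, 'wrist_force': [0.58, 0.48, -0.96], 'qpos': [-0.16, 0.18, 1.69, 0.0, 1.27, -0.16]}
[[-0.001  1.    -0.003]
 [ 1.     0.001  0.001]
 [ 0.001 -0.003 -1.   ]]
```

Request:
arm_command([
  {"dp":[-42,14,0],"rot":[0,0,0],"jaw":0.7},
  {"dp":[-42,14,0],"rot":[0,0,0],"jaw":0.7},
  {"dp":[-42,14,0],"rot":[0,0,0],"jaw":0.7},
  {"dp":[-42,14,0],"rot":[0,0,0],"jaw":0.7},
  {"dp":[-42,14,10],"rot":[0,0,0],"jaw":0.7},
])

```text
time_s: 24.45
eef_pos: [607.7, -209.9, 168.9]
tool_rot: [2.22, 2.222, 0.001]
wrist_force: [0.9, -0.5, 0.2]
gripper_width: 24.8
finger_force: 30.4
```

Request:
arm_command([
  {"dp":[-11,5,30],"rot":[0,0,0],"jaw":0.7},
  {"dp":[0,0,40],"rot":[0,0,0],"jaw":0.7},
  {"dp":[0,0,20],"rot":[0,0,0],"jaw":0.7},
  {"dp":[0,0,0],"rot":[0,0,0],"jaw":0.7},
  {"dp":[0,0,0],"rot":[0,0,0],"jaw":0.7},
])

```text
time_s: 24.95
eef_pos: [611.6, -218.7, 77.9]
tool_rot: [-2.22, -2.22, 0.001]
wrist_force: [-0.2, -0.8, -0.5]
gripper_width: 24.8
finger_force: 30.4
```

```bash
python3 - <<'E'
from h import *
state();p=look('wrist',['battery_c','oblong_nest_c'],save='w11.png')
m=np.zeros((420,560),bool);m[150:360,180:400]=1
X=pts(p,m);s=env.observe()
K=X[(X[:,2]>s['eef_pos'][2]+3)&(X[:,2]<s['eef_pos'][2]+14)&(abs(X[:,0]-s['eef_pos'][0])<11)];print('bat',cv2.minAreaRect(K[:,:2].astype(np.float32)),np.percentile(K[:,2],95))
E
```

```text
{'time_s': 24.95, 'eef_pos': [611.59, -218.66, 77.94], 'tool_rot': [-2.22, -2.22, 0.0], 'gripper_width': 24.78, 'wrist_force': [-0.22, -0.79, -0.48], 'qpos': [-0.48, 0.51, 1.47, -0.0, 1.16, -0.48]}
[[-0.     1.    -0.002]
 [ 1.     0.     0.001]
 [ 0.001 -0.002 -1.   ]]
battery_c 0.89 [284. 265.] med [ 611. -214.   84.] ztop 85.3 rect [ 611.  -218.9] [46. 26.] 89.6 3886
oblong_nest_c 0.62 [289. 199.] med [ 614. -203.    2.] ztop 5.6 rect [ 612.5 -211.7] [62. 56.] 89.1 2403
bat ((613.60302734375, -218.82733154296875), (44.56312561035156, 21.936159133911133), 88.9847183227539) 85.91609747107094
```

View pics/w11.png

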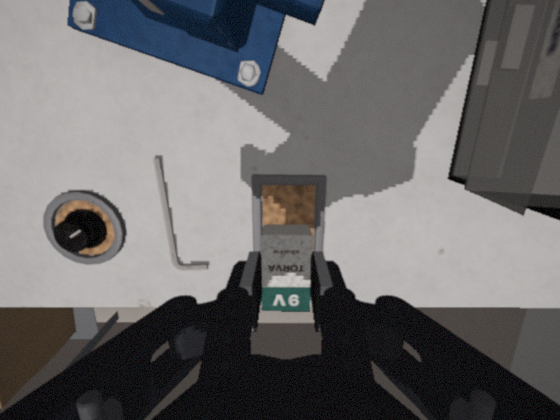

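The battery (287,270) is in line with the oblong nest (289,215), and the knob is in its nest at (82,228).

Request:
arm_command([
  {"dp":[-0.5,1.3,15],"rot":[0,0,0],"jaw":0.7},
  {"dp":[0,0,22],"rot":[0,0,0],"jaw":0.7},
  {"dp":[0,0,15],"rot":[0,0,0],"jaw":0.7},
  {"dp":[0,0,8],"rot":[0,0,0],"jaw":0.7},
  {"dp":[0,0,3],"rot":[0,0,0],"jaw":0.7},
])

```text
time_s: 25.6
eef_pos: [612.8, -219.1, 14.3]
tool_rot: [-2.221, -2.219, 0.001]
wrist_force: [-0.2, 0.2, 0.0]
gripper_width: 24.9
finger_force: 30.4
```

Request:
arm_command([
  {"dp":[0,0,0],"rot":[0,0,0],"jaw":0.7},
  {"dp":[0,0,0],"rot":[0,0,0],"jaw":0.7},
  {"dp":[0,0,0],"rot":[0,0,0],"jaw":0.7},
])

```text
time_s: 25.9
eef_pos: [614.5, -220.0, 17.0]
tool_rot: [2.221, 2.219, 0.001]
wrist_force: [-0.4, 0.5, -0.5]
gripper_width: 25.1
finger_force: 30.4
```

Request:
arm_command([
  {"dp":[0,-0.5,2],"rot":[0,0,0],"jaw":0.7},
  {"dp":[0,0,1.8],"rot":[0,0,0],"jaw":0.7},
  {"dp":[0,0,0],"rot":[0,0,0],"jaw":0.7},
  {"dp":[0,0,0],"rot":[0,0,0],"jaw":0.7},
])

```text
time_s: 26.3
eef_pos: [613.1, -219.6, 12.0]
tool_rot: [-2.222, -2.22, 0.0]
wrist_force: [-0.4, 0.9, -0.6]
gripper_width: 25.0
finger_force: 30.4
```

Request:
arm_command([
  {"dp":[0,0,0],"rot":[0,0,0],"jaw":0.1},
  {"dp":[0,0,0],"rot":[0,0,0],"jaw":0.1},
  {"dp":[0,0,0],"rot":[0,0,0],"jaw":0.1},
  {"dp":[0,0,-20],"rot":[0,0,0],"jaw":0.1},
  {"dp":[0,0,-40],"rot":[0,0,0],"jaw":0.1},
])

```text
time_s: 26.8
eef_pos: [609.7, -217.9, 68.3]
tool_rot: [-2.216, -2.214, 0.005]
wrist_force: [1.0, 0.2, 0.3]
gripper_width: 38.0
finger_force: 0.0
```

Request:
arm_command([
  {"dp":[0,0,-40],"rot":[0,0,0],"jaw":0.1},
  {"dp":[0,0,-45],"rot":[0,0,0],"jaw":0.1},
  {"dp":[0,0,-20],"rot":[0,0,0],"jaw":0.1},
  {"dp":[0,0,0],"rot":[0,0,0],"jaw":0.1},
  {"dp":[0,0,0],"rot":[0,0,0],"jaw":0.1},
])

```text
time_s: 27.3
eef_pos: [613.0, -219.5, 177.0]
tool_rot: [2.222, 2.22, 0.0]
wrist_force: [-0.4, -0.1, -1.3]
gripper_width: 38.3
finger_force: 0.0
```

```bash
python3 - <<'E'
from h import *
state();look('wrist',['battery_c','oblong_nest_c','knob_c'],save='w12.png')
print('top');look('top',save='top3.png')
E
```

```text
{'time_s': 27.3, 'eef_pos': [613.04, -219.54, 177.04], 'tool_rot': [2.22, 2.22, 0.0], 'gripper_width': 38.35, 'wrist_force': [-0.45, -0.09, -1.28], 'qpos': [-0.48, 0.41, 1.39, -0.0, 1.34, -0.48]}
[[ 0.001  1.     0.   ]
 [ 1.    -0.001 -0.   ]
 [-0.     0.    -1.   ]]
battery_c 0.78 [284. 192.] med [ 613. -218.   18.] ztop 19.4 rect [ 613.  -219.5] [45. 25.] 89.2 996
oblong_nest_c 0.84 [275. 187.] med [ 612. -214.    4.] ztop 5.7 rect [ 612.3 -219.6] [77. 56.] 89.3 1534
knob_c 0.64 [141. 196.] med [ 457. -221.   19.] ztop 21.2 rect [ 453.2 -223.7] [24. 25.] 26.4 440
top
fan_c 0.81 [259. 158.] med [653. 134.  12.] ztop 17.6 rect [651.3 134. ] [50. 48.] 0.2 154
wheel_c 0.87 [215. 161.] med [642. 243.  18.] ztop 21.5 rect [643.1 245.2] [46. 45.] 61.7 257
wheel_c 0.4 [412. 236.] med [ 452. -220.   18.] ztop 22.8 rect [ 453.4 -224.2] [23. 23.] 88.8 77
knob_c 0.74 [415. 236.] med [ 453. -220.   19.] ztop 22.9 rect [ 453.4 -223.7] [22. 23.] 88.1 75
battery_c 0.81 [412. 169.] med [ 612. -218.   18.] ztop 20.8 rect [ 612.4 -219.3] [44. 24.] 88.7 182
tape_c 0.8 [266. 210.] med [528. 107.  17.] ztop 19.3 rect [528.4 105.9] [57. 56.] 44.0 307
square_nest_c 0.56 [261. 163.] med [646. 136.   3.] ztop 6.7 rect [650.4 135.1] [78. 79.] 88.6 332
large_round_nest_c 0.57 [216. 170.] med [635. 241.   3.] ztop 10.1 rect [642.  244.5] [72. 74.] 56.8 77
small_round_nest_c 0.58 [408. 239.] med [ 452. -223.    3.] ztop 6.8 rect [ 452.8 -224.1] [59. 58.] 89.0 227
oblong_nest_c 0.7 [406. 176.] med [ 611. -218.    4.] ztop 7.3 rect [ 612.7 -220. ] [78. 54.] 89.2 278
```

View pics/w12.png

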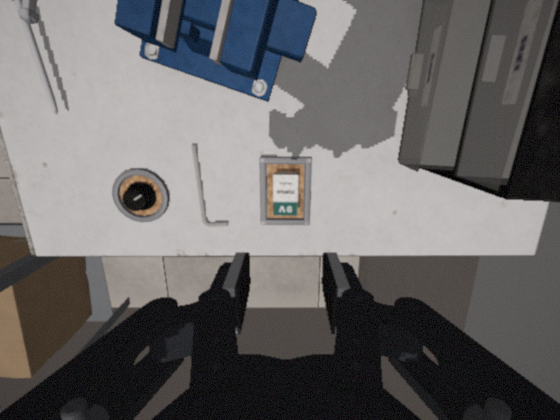

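View pics/top3.png

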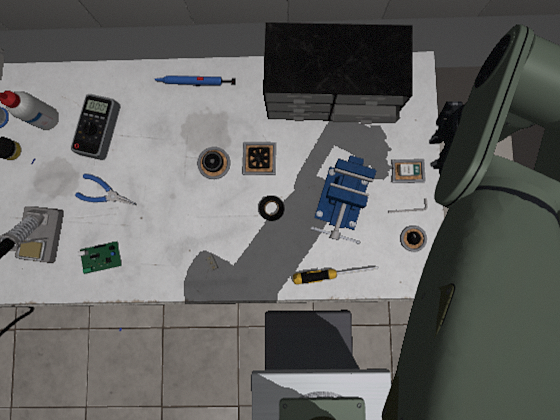

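Every spare lies in its nest: battery (286,190), knob (138,195), and in the top view fan (259,158) and wheel (213,162). The tape (270,208) and the terminal block, in shadow at (212,261), are where they were.

```bash
python3 -c "
from rig import env
print(env.hand_in())"
```

```text
the job is handed in; nothing more can be done
None
```

I placed the fan, castor wheel, control knob and battery flat in their matching nests, in that order. I never touched the tape roll or the terminal block, and I handed the job in at about 28 s.

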